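# Laser sampler interlock check: attenuator down, then hold the sprung cover at its mark

### The job

Do the weekly cover-interlock check on the laser sampler. First, with the cover still shut, turn the attenuator knob on the control box down to the red mark; then lift the sprung cover by its bow handle, smoothly and without swinging it far past, to the red 40-degree mark on its quadrant, and finish there still holding the cover up by the handle so that a colleague can read the interlock signal (it falls shut if let go). Leave the knob on its mark and everything else on the bench where it is.

Things in the scene. Friction and masses are not known exactly. Their poses are not given: they have to be found in the camera images.
- sampler: cream laser sampler on a black base, 470 x 260 mm, fixed. Origin on the bench (z = 0), midway across its width; its x points front (robot side) to rear, y to its left; only yaw varies. Front part (x -132 to +125 mm): sample chamber under the cover, whose top face is 151 mm over the bench. Behind (x +137 to +332): laser head, 150 mm high.
- hinge_mid (a point): middle of the cover's hinge line, fixed, at x +125, y 0, z +125 mm of the sampler; the line runs along the sampler's y. Axes as the sampler's.
- red_mark (a point): the red 40-degree mark on the white quadrant scale that stands on the sampler's right side (141 mm to the right of its middle), 100 mm in radius about the hinge line, 0 to 70 degrees, black ticks every 10; this point is on the scale's rim. A black pointer on the cover runs beside it and is level when the cover is shut.
- cover_angle (a joint): cover angle, rad: 0 shut, 0.698 (40 degrees) at the red mark, growing as the front edge rises; stop at 1.25. Cover 260 x 250 mm, cream with an amber window, 0.4 to 0.7 kg with handle. Weight and a spring hinge pull it shut: 5 to 7 N at the handle starts it, 6 to 8 N (square to the line hinge-handle) holds it at the mark; let go, it falls shut.
- handle_mid (a point): middle of the steel bow handle's rod; moves and turns with the cover. Axes as the sampler's when shut: rod along y, parallel to the hinge line. Rod 12 mm thick, 110 mm between its posts, centre line 46 mm above the cover's top. Cover shut: 210 mm in front of the hinge line, 72 mm above it, 197 mm over the bench; swings on a 222 mm radius. It may turn between the fingers.
- cover: the hinged cover with its bow handle and pointer; origin at the middle of the hinge line (as hinge_mid), axes as the sampler's when shut; it turns about its y axis, so its pitch is the cover angle.
- control_box: cream attenuator control box, 124 x 124 mm, top 60 mm over the bench, fixed; origin on the bench under its centre (z = 0). It stands to the left or to the right of the sampler. The red index mark of its dial lies on the +x side of the knob in the box's own axes; black ticks every 15 degrees.
- attenuator (a joint): knob angle, rad: 0 with the white pointer line on the red index mark, growing clockwise seen from above; it starts 0.6 to 1.35 clockwise of the mark and is turned down counter-clockwise to 0. Stays where left (friction about 0.05 N m); turns on past the mark to a stop at -1.05, the other stop is at +2.36.
- knob_grip (a point): where to grip: on the knob's vertical axis, 87 mm over the bench. The grip is a black bar 52 mm long, 16 mm wide, top 98 mm over the bench, on a 60 mm skirt disc whose top is 66 mm over the bench. The point turns with the knob; its x axis runs along the bar to the end with the white line.
- mount_tray: bystander: loose grey tray, 120 x 120 x 26 mm, of round sample mounts; origin under its centre. It stands on the other side of the sampler from the control box.
- tin: bystander: round aluminium tin, 71 mm across, 30 mm high, standing on the bench off the sampler's front left corner; origin under its centre.
- goggles: bystander: amber laser goggles, about 120 x 156 x 50 mm, resting on the bench at the left; origin on the bench, near their middle.
- driver: bystander: screwdriver with blue handle, 190 mm, lying on the bench; origin on the bench surface under it.
- mouse: bystander: black computer mouse, 100 x 58 x 30 mm; origin under its centre.
- bottle: bystander: white bottle with blue cap, 64 mm across, 160 mm high; origin under its centre.
- logbook: bystander: blue log book, 216 x 157 x 19 mm; origin under its centre.
Not all that is in view belongs to the job. Leave any purple look-alike of the control_box alone.

How it is judged:
By the outcome, as a careful person would: the job done as asked, in the order asked, and still so for the second after the job is handed in, while the arm keeps its last pose, push and grip.
It also fails if it takes over 48 s, if anything falls off the work surface, if the arm or the gripper's body presses on something with over 40 N, if the wrist force passes 120 N, or if a joint passes its speed limit or range.

### The arm

A 6-joint arm with a two-finger parallel gripper is mounted at the origin on the work surface. World frame = base frame: x ahead of the robot, y to its left, z up, the work surface at z = 0. Lengths are in m, angles in rad, forces in N, time in s.
With the tool pointing down it reaches from about 0.425 to 0.95 m from the base axis. Payload 3.5 kg.
Tool frame: the origin (TCP) lies on the centre line of the jaws, within the pads' length; the fingertips stand ahead of it and the grasp point (between the pads) lies 11 mm behind it (tips_ahead is the z of the fingertips in the tool frame, in m); z points along the fingers, y is the direction in which the jaws open and shut (so a half turn about z gives the same grasp; the last joint's range is limited). The gripper opens to 85 mm and grips with 20 to 120 N. Pads are 22 mm wide; open, the fingers measure 114 mm over their backs; the gripper's body (76 mm by 85 mm) begins 54 mm behind the grasp point. The pads swing forward as they close: fully open they stand 13 mm farther back than shut.
Start: joints at [-1.347, 0.286, 1.577, -0, 1.279, -0.15], TCP at [0.247, -0.628, 0.239] pointing down, gripper open.
Joint ranges: [-2.77, 2.77], [-0.9, 2.22], [0.21, 2.48], [-1.53, 4.67], [0.24, 2.81], [-2.84, 2.84]. Speed limits (rad/s): [2.79, 2.79, 3.14, 3.14, 3.14, 3.14].

### API

Orientations are given as a unit quaternion [x, y, z, w].
In Python, from plant import * gives the robot as it stands. The module is installed in compiled form; this text tells all that it offers.
- The arm moves only by the tool move_arm, never from a script. Its arguments are lists of equal length, an entry for each row: "linear": the shift along the world's x, y, z in m, a list of three; "twist": the turn, a rotation vector about the world's x, y, z in degrees, a list of three. A call has 1 to 20 rows; each row shifts and turns the pose as measured when the row begins; what a row does not reach is not made up. A row lasts 1/12 s, in which the tool goes at most 41.7 mm and 7.16 degrees, less where a joint would pass 70% of its speed; a pose out of reach is approached as far as the arm can. A call is refused whole if a number of a shift passes 0.0417 or a number of a turn 7.16, either way. A call with a gripper value outside its range is refused whole. "grip" is the opening, from 0 (shut) to 1 (fully open), set as the call begins (left out, the last holds). The fingers move at their own pace and stop on an object; "force" is the grip in N (left out, the last holds). Time passes only in rows, so rows that do not move let the fingers close. It gives the time, the measured TCP pose, the force and the opening at its end, in the units of the state.
- get_state(): the state, without advancing time (a new reading comes with each control period).
- read_camera(name): name is "side" or "top" or "wrist"; returns a dict with "img" (480x640x3 uint8, blue, green, red), "depth" (480x640 float32, m along the optical axis (not along the pixel's ray), 0 where there is no reading), "fx", "fy", "cx", "cy" (pixels), "rvec" (rotation vector, rad) and "tvec" (3), from world to camera coordinates, as OpenCV has them. Camera axes: x right, y down, z forward; pixel columns grow to the right and rows downward; lengths in m; the calibration is good to about 2 mm. A picture is of the moment at which its call begins.
- sign_off(): hands the job in, once; it reports no verdict.
The state is a dict: "time": time; "qpos": joint angles; "dq": joint speeds; "joint_efforts": joint torques, N m; "eef_pos": TCP position; "tcp_rot": TCP orientation; "contact_force": force on the tool from outside, world axes, zero at the start; "wrist_torque": the same for the moment, N m; "opening": opening from 0.0 (shut) to 1.0 (fully open).
Only numpy, scipy, OpenCV 4.12 (cv2) and the standard library are available. Lean on these libraries where they do the work, as an engineer would, in place of code of your own. Each camera call takes 0.05 s, during which the arm holds its last target.

## Working session

There is one attempt and no reset: what is moved stays moved. The work goes in short steps, Python scripts to look and compute and a tool call to move; the robot and the scene stay as the last step left them, time stands still between calls to the robot, and variables do not carry over. Pictures are saved under pics/ and viewed, and the job is handed in when it is done.

Besides the shell and the picture viewer there is one more tool, called after "Request:" as a command line: name --argument value ..., lists and objects as JSON in quotes. move_arm: Moves the arm, as the interface text tells. Its arguments: {"type":"object","properties":{"linear":{"type":"array","items":{"type":"array","items":{"type":"number"}}},"twist":{"type":"array","items":{"type":"array","items":{"type":"number"}}},"grip":{"type":"number"},"force":{"type":"number"}},"required":["linear","twist"]}

```bash
mkdir -p pics
python3 - <<'E'
from plant import *
import cv2
print(get_state())
for n in ("side","top","wrist"):
    c=read_camera(n); cv2.imwrite(f"pics/a_{n}.png",c["img"]); print(n,c["fx"],c["cx"],c["cy"],c["rvec"],c["tvec"])
E
```

```text
{'time': 0.0, 'qpos': array([-1.34701181e+00,  2.87204771e-01,  1.57819919e+00, -3.65283845e-05,
        1.27858608e+00, -1.49985623e-01]), 'dq': array([-0.00080456,  0.00066685,  0.00079738, -0.00040168,  0.00184492,
        0.00019145]), 'joint_efforts': array([-1.54649420e-03, -4.05980122e+01, -2.92625624e+01, -1.69993809e-04,
        5.86485170e-03, -4.33283617e-06]), 'eef_pos': array([ 0.24634501, -0.62774821,  0.23790906]), 'tcp_rot': array([ 9.82586064e-01,  1.85804168e-01, -6.16928559e-05, -1.19723309e-03]), 'contact_force': array([-0.60171317,  0.23609186, -0.39179332]), 'wrist_torque': array([-0.01166423,  0.00754862, -0.03222786]), 'opening': 0.9994424275761925}
side 501.58703263991345 319.7476445364328 242.49996909380883 [ 2.32302942 -0.17922326  0.09338792] [-0.5003668   0.10778512  1.42341033]
top 542.2147699690114 317.7906765799252 242.63971806581523 [ 2.13517152 -2.11201726  0.18359507] [-0.03875967  0.52734506  1.46059328]
wrist 339.0820364192585 319.9644090782415 231.0822402844221 [-2.36583092  1.61177432  0.26708329] [-0.67348953 -0.04186097  0.38181336]
```

View pics/a_top.png

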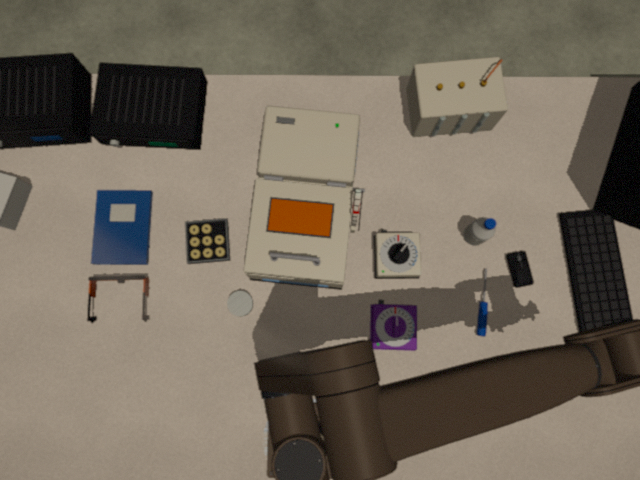

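View pics/a_side.png

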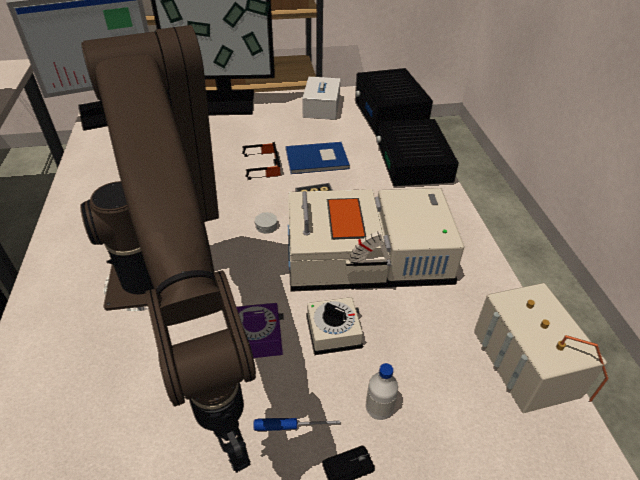

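View pics/a_wrist.png

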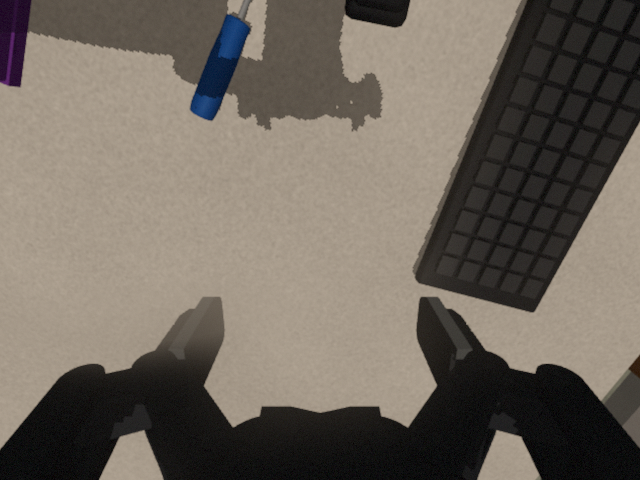

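The top view shows two candidates for the control box: a cream one at (398,254) and a purple look-alike at (394,326). The cream one fits the description. The handle is at (295,257) and the quadrant at (357,210). I'll confirm both in enlarged crops and take positions.

```bash
cat > h.py <<'E'
from plant import *
import cv2, numpy as np
from scipy.spatial.transform import Rotation as R
def cam(n):
    c=read_camera(n); c["R"]=cv2.Rodrigues(np.array(c["rvec"]))[0]; c["t"]=np.array(c["tvec"]).reshape(3); return c
def cloud(c):
    v,u=np.mgrid[0:480,0:640]; d=c["depth"]
    p=np.stack([(u-c["cx"])/c["fx"]*d,(v-c["cy"])/c["fy"]*d,d],-1)
    w=(p-c["t"])@c["R"]; w[d==0]=np.nan; return w
def at_z(c,u,v,z):
    r=c["R"].T@np.array([(u-c["cx"])/c["fx"],(v-c["cy"])/c["fy"],1]); o=-c["R"].T@c["t"]
    return o+r*(z-o[2])/r[2]
def proj(c,p):
    q=c["R"]@np.array(p)+c["t"]; return q[:2]/q[2]*[c["fx"],c["fy"]]+[c["cx"],c["cy"]]
def crop(c,x0,y0,x1,y1,k,f): cv2.imwrite("pics/"+f,cv2.resize(c["img"][y0:y1,x0:x1],None,fx=k,fy=k,interpolation=cv2.INTER_CUBIC))
E
python3 - <<'E'
from h import *
c=cam("top"); w=cloud(c)
crop(c,360,220,440,290,8,"b_box.png"); crop(c,230,90,380,300,2.8,"b_samp.png")
s=cam("side"); ws=cloud(s)
crop(s,280,170,480,360,3,"b_side.png")
def fit(m,name,img=None):
    uv=np.argwhere(m)[:,::-1].astype(np.float32); r=cv2.minAreaRect(uv); print(name,m.sum(),r,np.nanmean(w[m],0))
    P=w[m][:,:2].astype(np.float32); r=cv2.minAreaRect(P); print("  world",r)
v,u=np.mgrid[0:480,0:640]
def box(a,b,cc,d): return (u>=a)&(u<cc)&(v>=b)&(v<d)
z=w[...,2]
fit(box(360,222,440,290)&(abs(z-.06)<.006),"boxtop")
fit(box(380,230,420,275)&(z>.09)&(z<.105),"bar")
fit(box(230,170,362,300)&(abs(z-.151)<.006),"cover")
fit(box(255,90,370,190)&(abs(z-.15)<.006),"head")
fit(box(260,235,330,275)&(z>.185)&(z<.215),"handle")
E
```

```text
boxtop 1512 ((397.8986511230469, 253.85812377929688), (43.106605529785156, 43.78367233276367), 88.15238952636719) [ 0.49629336 -0.25362047  0.06015282]
  world ((0.4978543519973755, -0.2537817060947418), (0.1206071749329567, 0.1201983317732811), 1.7809537649154663)
bar 113 ((399.85369873046875, 251.1829376220703), (5.934603214263916, 18.89702606201172), 38.65980911254883) [ 0.49734106 -0.25327502  0.09722555]
  world ((0.4977308511734009, -0.25351962447166443), (0.015782607719302177, 0.05009555071592331), 51.035804748535156)
cover 9031 ((302.0534362792969, 221.24249267578125), (107.24956512451172, 112.58848571777344), 6.009006023406982) [0.55439304 0.01336557 0.15089401]
  world ((0.5680968165397644, 0.006487205624580383), (0.27727222442626953, 0.3000112771987915), 84.6719970703125)
head 6805 ((306.83856201171875, 151.3787078857422), (97.91378021240234, 84.82032775878906), 5.492324352264404) [ 0.76887839 -0.001753    0.14952712]
  world ((0.7591201066970825, -0.0031521469354629517), (0.25942462682724, 0.23977084457874298), 84.8759765625)
handle 240 ((293.6416320800781, 256.5135192871094), (49.3481330871582, 5.072286605834961), 5.440332412719727) [0.46409569 0.02513953 0.20066662]
  world ((0.4646117091178894, 0.02531801536679268), (0.12290701270103455, 0.012692761607468128), 84.36800384521484)
```

View pics/b_box.png

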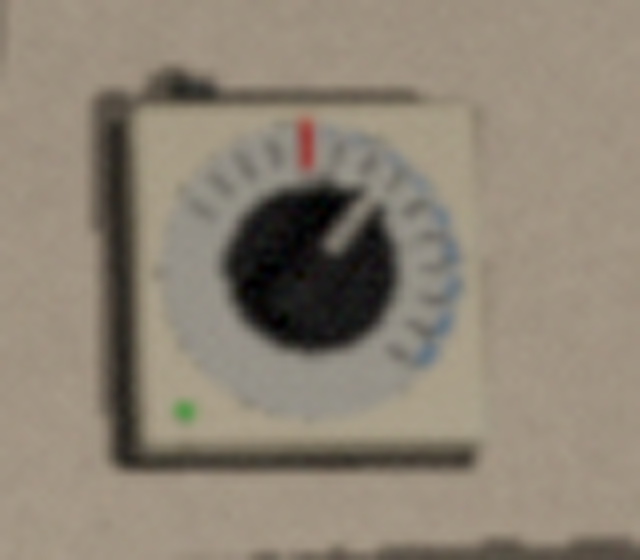

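View pics/b_samp.png

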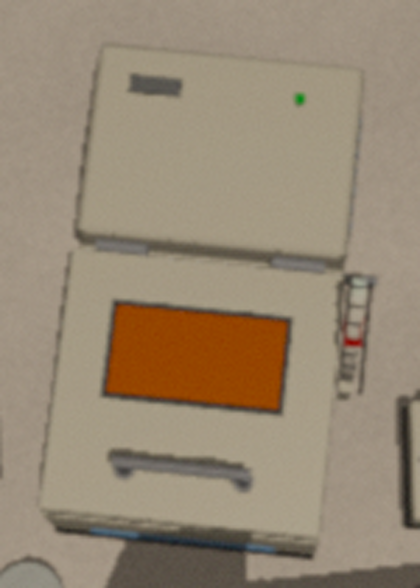

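View pics/b_side.png

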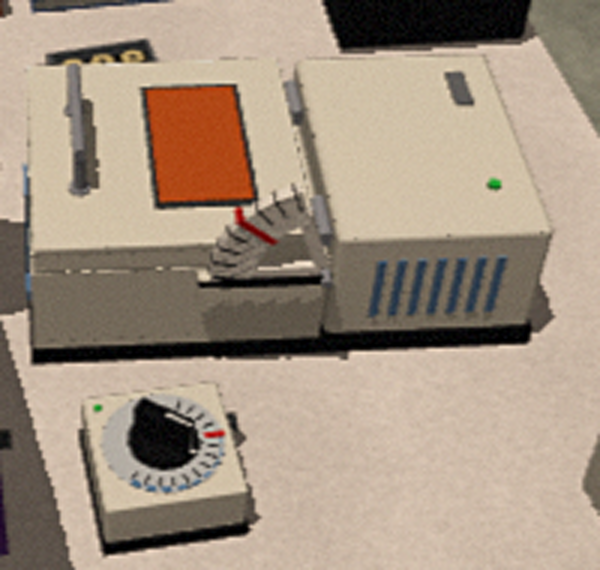

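Run:
```python
import plant
print({k:getattr(plant,k) for k in dir(plant) if not k.startswith('_')})
from h import *
c=cam("top"); w=cloud(c); im=c["img"].astype(int); hsv=cv2.cvtColor(c["img"],cv2.COLOR_BGR2HSV)
v,u=np.mgrid[0:480,0:640]; z=w[...,2]
red=(im[...,2]-im[...,1]>50)&(im[...,2]-im[...,0]>50)
m=red&(u>385)&(u<412)&(v>230)&(v<245); print("boxred",m.sum(),u[m].mean(),v[m].mean(),at_z(c,u[m].mean(),v[m].mean(),.06))
m=red&(u>345)&(u<370)&(v>180)&(v<240); print("qred",m.sum(),u[m].mean(),v[m].mean(),np.nanmean(w[m],0),np.nanmax(z[m]))
# dial grey disc at 0.06
C=np.array([.498,-.2537]); d=w[...,:2]-C; r=np.hypot(d[...,0],d[...,1])
bm=(z>.092)&(z<.102)&(r<.035); P=w[bm][:,:2]; ev=np.linalg.eigh(np.cov(P.T)); a=ev[1][:,1]; print("bar c",P.mean(0),np.degrees(np.arctan2(a[1],a[0])))
wh=(im.min(-1)>110)&(r<.03)&(z>.09); print("white",wh.sum(),w[wh].mean(0) if wh.any() else None)
# box edges: blob of top surface mask -> lines
m=((abs(z-.06)<.006)&(r<.1)).astype(np.uint8); k=np.argwhere(m)
s=cam("side"); ws=cloud(s)
P=ws[(abs(ws[...,2]-.06)<.005)&(np.hypot(ws[...,0]-.498,ws[...,1]+.2537)<.1)][:,:2].astype(np.float32); print("side box",cv2.minAreaRect(P))
b=(ws[...,2]>.092)&(ws[...,2]<.102)&(np.hypot(ws[...,0]-.498,ws[...,1]+.2537)<.035);P=ws[b][:,:2].astype(np.float32);print("side bar",cv2.minAreaRect(P),P.mean(0))
b=(ws[...,2]>.18)&(ws[...,2]<.21)&(np.hypot(ws[...,0]-.4646,ws[...,1]-.0253)<.075);P=ws[b].astype(np.float32);print("side handle",cv2.minAreaRect(P[:,:2].copy()),P.mean(0))
```

```text
{'Unreachable': <class 'plant.Unreachable'>, 'get_state': <function make.<locals>.<lambda> at 0x7fe79dda45e0>, 'read_camera': <function make.<locals>.drawn_camera at 0x7fe79dda40e0>, 'sign_off': <function connect.<locals>.done at 0x7fe79dd1f740>, 'tips_ahead': 0.008}
boxred 9 397.6666666666667 237.55555555555554 [ 0.54199156 -0.25339599  0.06      ]
qred 19 355.36842105263156 211.89473684210526 [ 0.58158858 -0.12862529  0.19221034] 0.19701078976396041
bar c [ 0.49772025 -0.25366756] 141.5769447468559
white 1 [ 0.51759811 -0.27039283  0.0961847 ]
side box ((0.5002420544624329, -0.2570685148239136), (0.11960133910179138, 0.12346743792295456), 1.352141261100769)
side bar ((0.5006858706474304, -0.2560679614543915), (0.01997295208275318, 0.052091293036937714), 56.49671173095703) [ 0.4993038 -0.2581568]
side handle ((0.4670150876045227, 0.02163802459836006), (0.13005393743515015, 0.011899635195732117), 84.6789321899414) [0.4659821  0.01309906 0.19977717]
```

Request:
move_arm --linear '[[0.018,0.027,0],[0.018,0.027,0],[0.018,0.027,0],[0.018,0.027,0],[0.018,0.027,0],[0.018,0.027,0],[0.018,0.027,0],[0.018,0.027,0],[0.018,0.027,0],[0.018,0.027,0],[0.018,0.027,0],[0.018,0.027,0],[0.018,0.027,0],[0.018,0.022,0]]' --twist '[[0,0,-4.5],[0,0,-4.5],[0,0,-4.5],[0,0,-4.5],[0,0,-4.5],[0,0,-4.5],[0,0,-4.5],[0,0,-4.5],[0,0,-4.5],[0,0,-4.5],[0,0,-4.5],[0,0,-4.5],[0,0,-4.5],[0,0,-1.3]]' --grip 1

```text
time: 1.52
eef_pos: [0.5018, -0.242, 0.2398]
tcp_rot: [0.933, -0.359, 0.001, 0.001]
contact_force: [0.6, -1.1, 0.0]
opening: 1.002
```

```bash
cat >> h.py <<'E'
def st():
    s=get_state(); M=R.from_quat(s["tcp_rot"]).as_matrix()
    print("t %.2f"%s["time"],"p",s["eef_pos"].round(4),"yaw_y %.2f"%np.degrees(np.arctan2(M[1,1],M[0,1])),"z",M[:,2].round(4),"F",np.round(s["contact_force"],1),"T",np.round(s["wrist_torque"],2),"op %.3f"%s["opening"],"q",s["qpos"].round(2)); return s
E
python3 - <<'E'
from h import *
st(); c=cam("wrist"); cv2.imwrite("pics/c_w.png",c["img"])
E
```

```text
t 1.52 p [ 0.5018 -0.242   0.2398] yaw_y -132.13 z [ 3.e-04 -3.e-03 -1.e+00] F [ 0.6 -1.1  0. ] T [-0.02 -0.    0.  ] op 1.002 q [-0.63  0.03  1.87 -0.    1.24  1.68]
```

View pics/c_w.png

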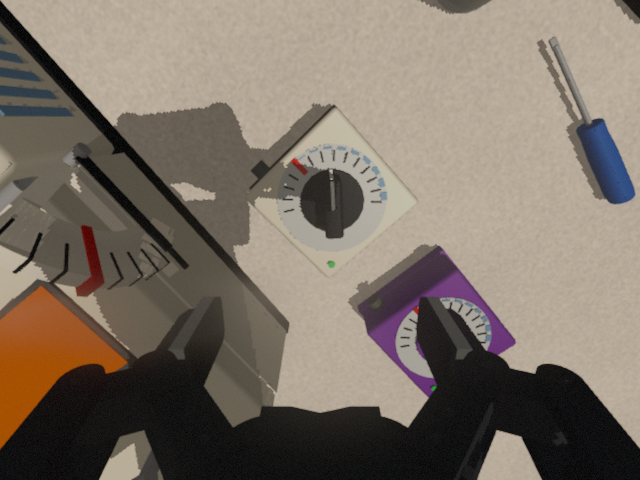

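The wrist view shows the cream box's knob at (333,200), with its white line up at (333,180) and the red mark at (299,166). I'll measure angles from this view.

Run:
```python
from h import *
st(); c=cam("wrist"); w=cloud(c); im=c["img"].astype(int)
crop(c,240,95,430,285,3.1,"d_w.png")
v,u=np.mgrid[0:480,0:640]; z=w[...,2]; reg=(u>240)&(u<425)&(v>95)&(v<280)
P=w[reg&(abs(z-.06)<.004)][:,:2].astype(np.float32); print("box",cv2.minAreaRect(P))
bm=reg&(z>.093)&(z<.103); P=w[bm][:,:2].astype(np.float32); print("bar",cv2.minAreaRect(P),P.mean(0)); ev=np.linalg.eigh(np.cov(P.T))[1][:,1]; print(np.degrees(np.arctan2(ev[1],ev[0])))
red=reg&(im[...,2]-im[...,1]>50)&(im[...,2]-im[...,0]>50); print("red",red.sum(),u[red].mean(),v[red].mean(),at_z(c,u[red].mean(),v[red].mean(),.06))
P=w[red][:,:2]; ev=np.linalg.eigh(np.cov(P.T))[1][:,1]; print("red dir",np.degrees(np.arctan2(ev[1],ev[0])))
wh=bm&(im.min(-1)>100); print("white",wh.sum(),w[wh].mean(0)); P=w[wh][:,:2]; ev=np.linalg.eigh(np.cov(P.T))[1][:,1]; print(np.degrees(np.arctan2(ev[1],ev[0])))
# dial disc ring: grey skirt
sk=reg&(abs(z-.066)<.002); P=w[sk][:,:2].astype(np.float32); print("skirt",cv2.minEnclosingCircle(P))
```

```text
t 1.57 p [ 0.5043 -0.2386  0.2399] yaw_y -131.92 z [ 2.9e-03 -1.0e-04 -1.0e+00] F [ 1.2  2.3 -0.3] T [ 0.1 -0.   0. ] op 0.996 q [-0.62  0.03  1.87  0.    1.24  1.68]
box ((0.5002384781837463, -0.25449955463409424), (0.11962500959634781, 0.12028206139802933), 1.2284685373306274)
bar ((0.5003647804260254, -0.2549487352371216), (0.01598196290433407, 0.05315715819597244), 51.20038986206055) [ 0.50145924 -0.2556626 ]
141.41814757549943
red 97 304.08247422680415 165.10309278350516 [ 0.54441578 -0.25401685  0.06      ]
red dir -178.2066488751717
white 122 [ 0.50656831 -0.26012998  0.09916489]
136.16713674419785
skirt ((0.4947558641433716, -0.24673575162887573), 0.05859168618917465)
```

View pics/d_w.png

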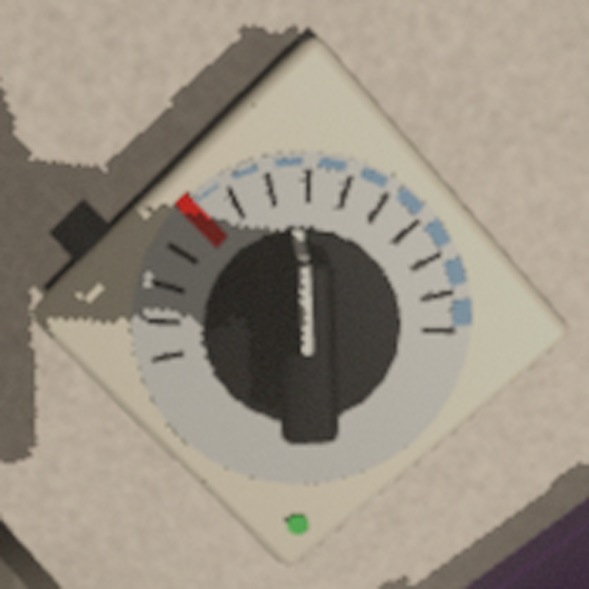

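Request:
move_arm --linear '[[-0.002,-0.008,-0.015],[-0.002,-0.008,-0.025],[0,0,-0.025],[0,0,-0.02],[0,0,0],[0,0,0]]' --twist '[[0,0,1.6],[0,0,1.6],[0,0,0],[0,0,0],[0,0,0],[0,0,0]]'

```text
time: 2.12
eef_pos: [0.4991, -0.2598, 0.1555]
tcp_rot: [0.946, -0.325, 0.004, 0.003]
contact_force: [0.4, -1.0, 0.1]
opening: 0.999
```

Run:
```python
from h import *
st()
```

```text
t 2.12 p [ 0.4991 -0.2598  0.1555] yaw_y -127.99 z [ 0.0059 -0.0088 -0.9999] F [ 0.4 -1.   0.1] T [-0.02 -0.04  0.03] op 0.999 q [-0.66  0.12  1.93 -0.    1.08  1.58]
```

Request:
move_arm --linear '[[0.001,0.003,-0.02],[0,0.002,-0.02],[0,0,-0.015],[0,0,-0.01],[0,0,-0.005],[0,0,0],[0,0,0]]' --twist '[[0.5,0.3,-0.7],[0,0,0],[0,0,0],[0,0,0],[0,0,0],[0,0,0],[0,0,0]]'

```text
time: 2.7
eef_pos: [0.5038, -0.2613, 0.0935]
tcp_rot: [0.943, -0.332, 0.008, 0.003]
contact_force: [-0.2, -0.8, 0.2]
opening: 0.997
```

Run:
```python
from h import *
st();c=cam("wrist"); cv2.imwrite("pics/e_w.png",c["img"]); st()
```

```text
t 2.70 p [ 0.5038 -0.2613  0.0935] yaw_y -128.82 z [ 0.0125 -0.0105 -0.9999] F [-0.2 -0.8  0.2] T [ 0.01  0.01 -0.02] op 0.997 q [-0.66  0.21  1.96 -0.    0.96  1.59]
t 2.75 p [ 0.5039 -0.2613  0.0938] yaw_y -128.82 z [ 0.0129 -0.0108 -0.9999] F [ 0.1 -1.3  0.1] T [-0.01 -0.01 -0.  ] op 1.003 q [-0.66  0.21  1.96 -0.    0.96  1.59]
```

View pics/e_w.png

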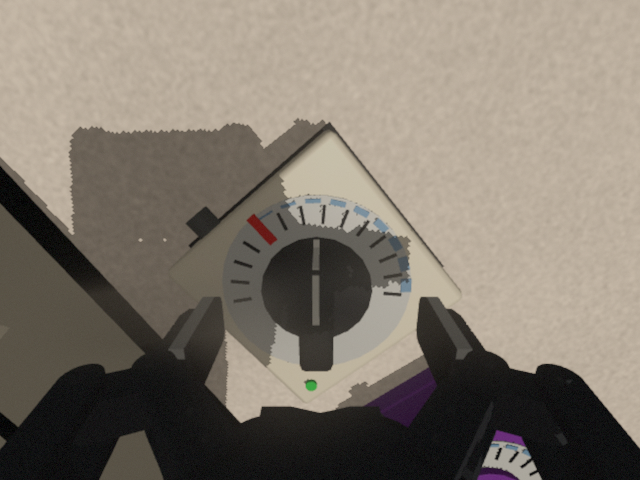

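Run:
```python
from h import *
s=st();c=cam("wrist"); w=cloud(c); z=w[...,2]
v,u=np.mgrid[0:480,0:640]
bm=(u>285)&(u<350)&(v>220)&(v<385)&(z>.094)&(z<.103); P=w[bm][:,:2].astype(np.float32); print("bar",bm.sum(),cv2.minAreaRect(P))
print("tcp px",proj(c,s["eef_pos"]),"knob px",proj(c,[.5,-.2548,.098]))
P=w[(abs(z-.06)<.004)][:,:2].astype(np.float32); print("box",cv2.minAreaRect(P))
```

```text
t 2.75 p [ 0.5039 -0.2613  0.0938] yaw_y -128.82 z [ 0.0129 -0.0108 -0.9999] F [ 0.1 -1.3  0.1] T [-0.01 -0.01 -0.  ] op 1.003 q [-0.66  0.21  1.96 -0.    0.96  1.59]
bar 3568 ((0.5006350874900818, -0.25544536113739014), (0.016033731400966644, 0.053119610995054245), 51.26191329956055)
tcp px [320.67677053 306.67919777] knob px [314.84439864 325.52511019]
box ((0.4884636700153351, -0.2529752254486084), (0.35950908064842224, 0.1784180849790573), 33.93008804321289)
```

Request:
move_arm --linear '[[-0.002,0.004,-0.004],[-0.002,0.003,-0.005],[0,0,-0.004],[0,0,-0.003],[0,0,0],[0,0,0]]' --twist '[[0.6,0.7,0],[0,0,0],[0,0,0],[0,0,0],[0,0,0],[0,0,0]]'

```text
time: 3.3
eef_pos: [0.5008, -0.2542, 0.0789]
tcp_rot: [0.943, -0.332, 0.002, 0.0]
contact_force: [1.1, 1.1, 0.4]
opening: 0.999
```

Run:
```python
from h import *
s=st()
```

```text
t 3.30 p [ 0.5008 -0.2542  0.0789] yaw_y -128.78 z [ 0.0032 -0.0021 -1.    ] F [1.1 1.1 0.4] T [-0.07  0.01 -0.03] op 0.999 q [-0.65  0.23  1.97  0.    0.94  1.6 ]
```

Well placed. I'll close with moderate force.

Request:
move_arm --linear '[[0,0,0],[0,0,0],[0,0,0],[0,0,0],[0,0,0],[0,0,0],[0,0,0],[0,0,0],[0,0,0],[0,0,0]]' --twist '[[0,0,0],[0,0,0],[0,0,0],[0,0,0],[0,0,0],[0,0,0],[0,0,0],[0,0,0],[0,0,0],[0,0,0]]' --grip 0 --force 40

```text
time: 4.13
eef_pos: [0.5001, -0.2555, 0.0794]
tcp_rot: [0.943, -0.332, 0.001, 0.002]
contact_force: [-1.2, -1.1, 0.4]
opening: 0.181
```

Run:
```python
from h import *
s=st()
```

```text
t 4.13 p [ 0.5001 -0.2555  0.0794] yaw_y -128.74 z [ 0.0012 -0.004  -1.    ] F [-1.2 -1.1  0.4] T [ 0.06 -0.02  0.03] op 0.181 q [-0.65  0.23  1.97 -0.    0.94  1.6 ]
```

Request:
move_arm --linear '[[0,0,0],[0,0,0],[0,0,0],[0,0,0],[0,0,0],[0,0,0],[0,0,0],[0,0,0],[0,0,0],[0,0,0],[0,0,0],[0,0,0]]' --twist '[[0,0,4],[0,0,4],[0,0,4],[0,0,4],[0,0,4],[0,0,4],[0,0,4],[0,0,4],[0,0,3],[0,0,1],[0,0,0],[0,0,0]]'

```text
time: 5.13
eef_pos: [0.4999, -0.2555, 0.0793]
tcp_rot: [1.0, -0.01, 0.001, 0.001]
contact_force: [-1.1, -0.1, 0.4]
opening: 0.178
```

Run:
```python
from h import *
s=st();c=cam("wrist"); cv2.imwrite("pics/f_w.png",c["img"][150:420,150:490]); st()
```

```text
t 5.13 p [ 0.4999 -0.2555  0.0793] yaw_y -91.20 z [ 0.0025 -0.0017 -1.    ] F [-1.1 -0.1  0.4] T [ 0.07 -0.03  0.11] op 0.178 q [-0.65  0.23  1.97  0.    0.94  0.94]
t 5.18 p [ 0.4999 -0.2555  0.0793] yaw_y -91.20 z [ 0.0025 -0.0017 -1.    ] F [-0.3 -0.9  0.5] T [ 0.14 -0.08  0.01] op 0.177 q [-0.65  0.23  1.97  0.    0.94  0.94]
```

View pics/f_w.png

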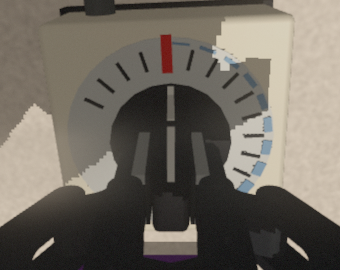

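```bash
cat > knob.py <<'E'
from h import *
def knob(f,C=np.array([.5003,-.2553])):
    c=cam("wrist"); w=cloud(c); im=c["img"].astype(int)
    v,u=np.mgrid[0:480,0:640]; z=w[...,2]; r=np.hypot(w[...,0]-C[0],w[...,1]-C[1])
    ux,vx=proj(c,[*C,.06]).astype(int)
    crop(c,ux-100,vx-150,ux+100,vx+30,3.5,f)
    dirn=lambda P:(lambda e:np.degrees(np.arctan(e[1]/e[0])))(np.linalg.eigh(np.cov(P.T))[1][:,1])
    red=(r<.06)&(im[...,2]-im[...,1]>50)&(im[...,2]-im[...,0]>50); P=w[red][:,:2]; m=P.mean(0); print("red",red.sum(),m,"bearing",np.degrees(np.arctan2(*(m-C)[::-1])),"dir",dirn(P))
    wh=(im.min(-1)>95)&(w[...,0]-C[0]>.004)&(abs(w[...,1]-C[1])<.006)
    for lo,hi in((.0635,.07),(.09,.104)):
        k=wh&(z>lo)&(z<hi)&(r<.0305)
        if k.sum()>5:
            P=w[k][:,:2]; m=P.mean(0); print("white",k.sum(),m,"bearing",np.degrees(np.arctan2(*(m-C)[::-1])),"dir",dirn(P))
    tic=None
E
python3 -c "
from knob import *
knob('g_w.png')"
```

```text
red 387 [ 0.54431382 -0.2543172 ] bearing 1.2791685999881452 dir 1.1979731130739217
white 39 [ 0.52803779 -0.25575752] bearing -0.9449840134886001 dir -0.07962033738425932
white 291 [ 0.51525598 -0.25564153] bearing -1.3081584947268008 dir -1.1369085488580515
```

View pics/g_w.png

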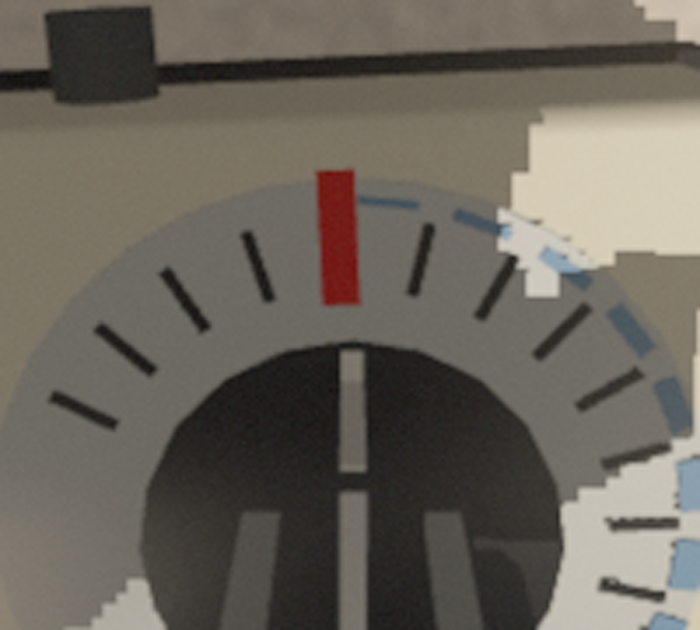

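Request:
move_arm --linear '[[0,0,0],[0,0,0],[0,0,0],[0,0,0]]' --twist '[[0,0,1.2],[0,0,1.2],[0,0,0],[0,0,0]]'

```text
time: 5.57
eef_pos: [0.4999, -0.2555, 0.0793]
tcp_rot: [1.0, 0.012, 0.001, 0.001]
contact_force: [-0.1, -1.7, -0.2]
opening: 0.18
```

```bash
python3 -c "
from knob import *
st();knob('h_w.png')"
```

```text
t 5.57 p [ 0.4999 -0.2555  0.0793] yaw_y -88.62 z [ 0.0025 -0.0016 -1.    ] F [-0.1 -1.7 -0.2] T [ 0.07  0.03 -0.01] op 0.180 q [-0.65  0.23  1.97  0.    0.94  0.89]
red 380 [ 0.54428831 -0.2543398 ] bearing 1.2504807137802214 dir 1.4420341946504547
white 40 [ 0.52796462 -0.2545027 ] bearing 1.650825464229659 dir 0.8363682127700889
white 287 [ 0.51514338 -0.25495646] bearing 1.3258169393905979 dir 1.4686919709560042
```

Aligned within about 0.3°. I'll release and lift straight up.

Request:
move_arm --linear '[[0,0,0],[0,0,0],[0,0,0],[0,0,0],[0,0,0],[0,0,0],[0,0,0.01],[0,0,0.02],[0,0,0.03],[0,0,0.03],[0,0,0.03],[0,0,0.03],[0,0,0.015],[0,0,0],[0,0,0]]' --twist '[[0,0,0],[0,0,0],[0,0,0],[0,0,0],[0,0,0],[0,0,0],[0,0,0],[0,0,0],[0,0,0],[0,0,0],[0,0,0],[0,0,0],[0,0,0],[0,0,0],[0,0,0]]' --grip 1

```text
time: 6.87
eef_pos: [0.4976, -0.253, 0.2562]
tcp_rot: [1.0, 0.012, 0.001, 0.001]
contact_force: [-0.3, -0.4, -0.7]
opening: 1.003
```

```bash
python3 -c "
from knob import *
st();knob('i_w.png')
c=cam('wrist');cv2.imwrite('pics/i_full.png',c['img'])"
```

```text
t 6.87 p [ 0.4976 -0.253   0.2562] yaw_y -88.60 z [ 0.0028 -0.0017 -1.    ] F [-0.3 -0.4 -0.7] T [ 0.05 -0.05  0.01] op 1.003 q [-0.65  0.01  1.85  0.    1.27  0.89]
red 94 [ 0.54399137 -0.25465509] bearing 0.8456627768987418 dir 1.6483084538215749
white 98 [ 0.5151984  -0.25466203] bearing 2.4519797800818073 dir 1.174887279934697
```

View pics/i_w.png

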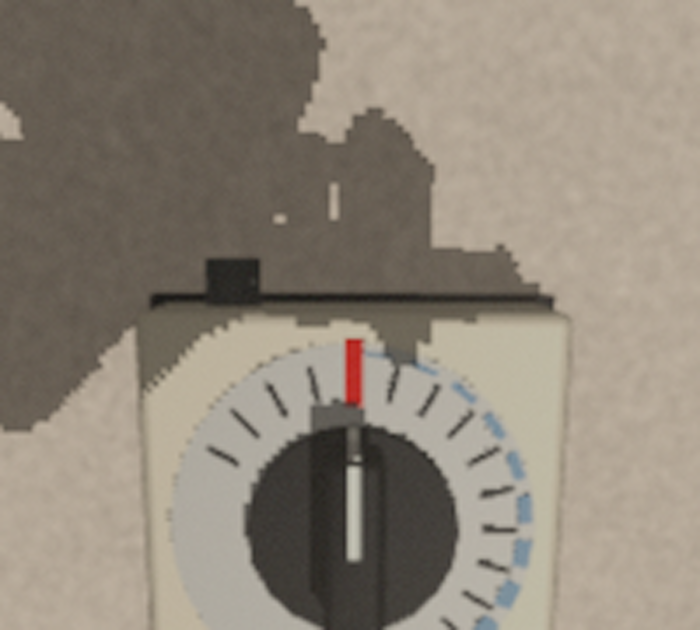

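View pics/i_full.png

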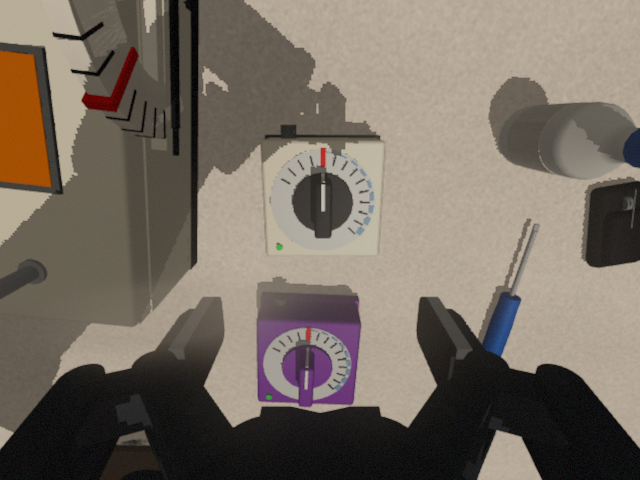

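The knob is on the mark: white line (355,500) under red (354,372) in the crop. Now I'll move over the handle.

Request:
move_arm --linear '[[0,0.01,0.01],[-0.002,0.02,0.01],[-0.002,0.02,0],[-0.002,0.02,0],[-0.002,0.02,0],[-0.002,0.02,0],[-0.002,0.02,0],[-0.002,0.02,0],[-0.002,0.02,0],[-0.003,0.02,0],[-0.003,0.02,0],[-0.003,0.02,0],[-0.003,0.015,0],[-0.003,0.01,0],[0,0,0],[0,0,0]]' --twist '[[0,0,6],[0,0,6],[0,0,6],[0,0,6],[0,0,6],[0,0,6],[0,0,6],[0,0,6],[0,0,6],[0,0,6],[0,0,6],[0,0,6],[0,0,5],[0,0,2],[0,0,0],[0,0,0]]'

```text
time: 8.3
eef_pos: [0.4484, 0.0177, 0.2384]
tcp_rot: [0.742, 0.669, -0.026, -0.017]
contact_force: [0.4, -0.1, -0.4]
opening: 1.0
```

```bash
python3 -c "
from h import *
st();c=cam('wrist');cv2.imwrite('pics/j_full.png',c['img']);w=cloud(c);z=w[...,2]
m=(z>.185)&(z<.215)&(np.hypot(w[...,0]-.466,w[...,1]-.024)<.08);P=w[m].astype(np.float32);print(m.sum(),cv2.minAreaRect(P[:,:2].copy()),P.mean(0),P[:,2].max())
st()
"
```

```text
t 8.30 p [0.4484 0.0177 0.2384] yaw_y -5.95 z [-0.0604 -0.0095 -0.9981] F [ 0.4 -0.1 -0.4] T [ 0.01 -0.13  0.03] op 1.000 q [-0.18 -0.2   2.08 -0.02  1.32 -0.07]
4587 ((0.46649041771888733, 0.02302100509405136), (0.12488464266061783, 0.011974351480603218), 84.56717681884766) [0.46700567 0.03065791 0.20211178] 0.20543681
t 8.35 p [0.4483 0.0175 0.2383] yaw_y -5.98 z [-0.0607 -0.0092 -0.9981] F [ 0.3 -0.6 -0.1] T [ 0.01  0.02 -0.02] op 0.998 q [-0.18 -0.2   2.08 -0.02  1.32 -0.07]
```

View pics/j_full.png

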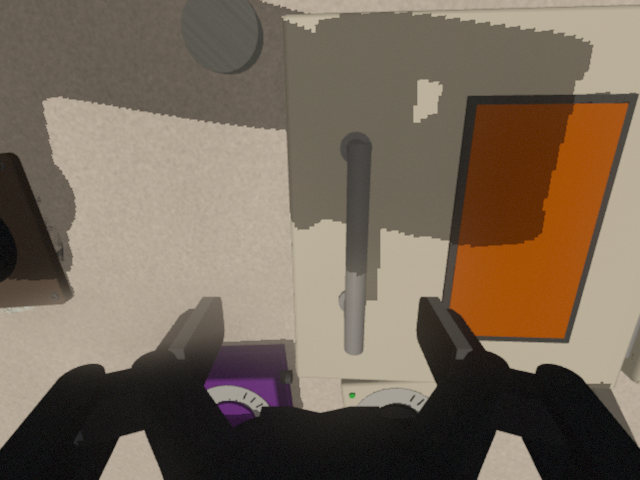

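Request:
move_arm --linear '[[0.006,0.002,0.005],[0.006,0.002,0],[0.006,0.001,0],[0,0,0],[0,0,0]]' --twist '[[0.5,-1.5,0.5],[0,-1.5,0],[0,-0.5,0],[0,0,0],[0,0,0]]'

```text
time: 8.77
eef_pos: [0.4691, 0.0193, 0.2439]
tcp_rot: [0.742, 0.67, 0.002, 0.002]
contact_force: [0.6, 0.4, 0.2]
opening: 1.003
```

```bash
python3 -c "
from h import *
st()"
```

```text
t 8.77 p [0.4691 0.0193 0.2439] yaw_y -5.87 z [ 6.e-03 -2.e-04 -1.e+00] F [0.6 0.4 0.2] T [-0.01  0.02 -0.02] op 1.003 q [-0.18 -0.19  2.06  0.    1.26 -0.07]
```

Request:
move_arm --linear '[[-0.002,0.002,-0.01],[-0.001,0.002,-0.015],[0,0,-0.015],[0,0,-0.008],[0,0,-0.004],[0,0,0],[0,0,0]]' --twist '[[0,0.3,0.4],[0,0,0],[0,0,0],[0,0,0],[0,0,0],[0,0,0],[0,0,0]]'

```text
time: 9.35
eef_pos: [0.4658, 0.0224, 0.1884]
tcp_rot: [0.741, 0.672, -0.0, -0.0]
contact_force: [1.4, 0.4, 0.8]
opening: 1.003
```

```bash
python3 -c "
from h import *
st()"
```

```text
t 9.35 p [0.4658 0.0224 0.1884] yaw_y -5.55 z [-7.e-04 -2.e-04 -1.e+00] F [1.4 0.4 0.8] T [-0.04 -0.03 -0.  ] op 1.003 q [-0.17 -0.14  2.12 -0.    1.16 -0.07]
```

Request:
move_arm --linear '[[0,0,-0.002],[0,0,0],[0,0,0],[0,0,0],[0,0,0],[0,0,0],[0,0,0],[0,0,0],[0,0,0],[0,0,0],[0,0,0]]' --twist '[[0,0,0],[0,0,0],[0,0,0],[0,0,0],[0,0,0],[0,0,0],[0,0,0],[0,0,0],[0,0,0],[0,0,0],[0,0,0]]' --grip 0 --force 50

```text
time: 10.27
eef_pos: [0.4667, 0.0222, 0.1892]
tcp_rot: [0.74, 0.672, 0.0, 0.001]
contact_force: [-1.5, -0.1, 1.2]
opening: 0.115
```

```bash
python3 -c "
from h import *
s=st()
u=np.array([np.cos(np.radians(-5.43)),np.sin(np.radians(-5.43))])
# arc of handle: offsets from start along sampler x and z
prev=(0,0)
for d in range(0,42,2):
    a=np.radians(d)+np.arctan2(72,210); X=210-222*np.cos(a); Z=222*np.sin(a)-72
    print(d,(u*X/1000).round(4),'z',round(Z/1000,4),'step',(u*(X-prev[0])/1000).round(4),round((Z-prev[1])/1000,4)); prev=(X,Z)
"
```

```text
t 10.27 p [0.4667 0.0222 0.1892] yaw_y -5.52 z [ 0.002  -0.0011 -1.    ] F [-1.5 -0.1  1.2] T [0.   0.15 0.06] op 0.115 q [-0.17 -0.14  2.12 -0.    1.16 -0.07]
0 [ 0. -0.] z -0.0 step [ 0. -0.] -0.0
2 [ 0.0026 -0.0002] z 0.0073 step [ 0.0026 -0.0002] 0.0073
4 [ 0.0055 -0.0005] z 0.0145 step [ 0.0029 -0.0003] 0.0072
6 [ 0.0086 -0.0008] z 0.0216 step [ 0.0031 -0.0003] 0.0071
8 [ 0.012  -0.0011] z 0.0285 step [ 0.0034 -0.0003] 0.007
10 [ 0.0156 -0.0015] z 0.0354 step [ 0.0036 -0.0003] 0.0068
12 [ 0.0195 -0.0019] z 0.0421 step [ 0.0038 -0.0004] 0.0067
14 [ 0.0236 -0.0022] z 0.0487 step [ 0.0041 -0.0004] 0.0066
16 [ 0.0279 -0.0026] z 0.0551 step [ 0.0043 -0.0004] 0.0064
18 [ 0.0324 -0.0031] z 0.0614 step [ 0.0045 -0.0004] 0.0063
20 [ 0.0371 -0.0035] z 0.0675 step [ 0.0047 -0.0005] 0.0061
22 [ 0.0421 -0.004 ] z 0.0734 step [ 0.005  -0.0005] 0.0059
24 [ 0.0472 -0.0045] z 0.0792 step [ 0.0052 -0.0005] 0.0058
26 [ 0.0526 -0.005 ] z 0.0848 step [ 0.0054 -0.0005] 0.0056
28 [ 0.0581 -0.0055] z 0.0902 step [ 0.0055 -0.0005] 0.0054
30 [ 0.0638 -0.0061] z 0.0954 step [ 0.0057 -0.0005] 0.0052
32 [ 0.0697 -0.0066] z 0.1003 step [ 0.0059 -0.0006] 0.005
34 [ 0.0758 -0.0072] z 0.1051 step [ 0.0061 -0.0006] 0.0048
36 [ 0.0821 -0.0078] z 0.1097 step [ 0.0062 -0.0006] 0.0046
38 [ 0.0884 -0.0084] z 0.114 step [ 0.0064 -0.0006] 0.0043
40 [ 0.095 -0.009] z 0.1181 step [ 0.0065 -0.0006] 0.0041
```

Gripped. First lift, about 8°.

Request:
move_arm --linear '[[0.001,0,0.003],[0.0013,-0.0001,0.0036],[0.0014,-0.0001,0.0036],[0.0015,-0.0001,0.0036],[0.0015,-0.0001,0.0036],[0.0016,-0.0001,0.0036],[0.0017,-0.0001,0.0035],[0.0017,-0.0002,0.0035]]' --twist '[[0,0,0],[0,0,0],[0,0,0],[0,0,0],[0,0,0],[0,0,0],[0,0,0],[0,0,0]]'

```text
time: 10.93
eef_pos: [0.4743, 0.0215, 0.2095]
tcp_rot: [0.74, 0.672, -0.005, -0.005]
contact_force: [1.0, -1.2, -8.3]
opening: 0.116
```

```bash
cat > ang.py <<'E'
from h import *
def ang(s):
    u=np.array([np.cos(np.radians(-5.43)),np.sin(np.radians(-5.43))])
    M=R.from_quat(s["tcp_rot"]).as_matrix(); g=s["eef_pos"]-.011*M[:,2]
    X=(g[:2]-np.array([.4665,.0227]))@u-.210; Z=g[2]-.125-.001
    print("grasp angle %.2f rad %.4f"%(np.degrees(np.arctan2(Z,-X))-18.92,np.hypot(X,Z)))
E
python3 -c "
from ang import *
ang(st());c=cam('side');crop(c,270,160,480,320,3.5,'k_s.png')"
```

```text
t 10.93 p [0.4743 0.0215 0.2095] yaw_y -5.54 z [-1.330e-02  3.000e-04 -9.999e-01] F [ 1.  -1.2 -8.3] T [-0.05 -0.04  0.05] op 0.116 q [-0.17 -0.13  2.08 -0.    1.21 -0.07]
grasp angle 6.16 rad 0.2230
```

View pics/k_s.png

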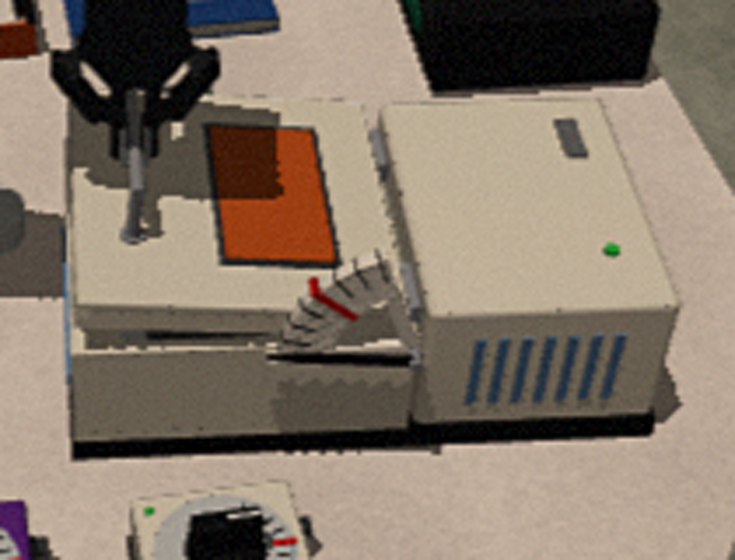

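Request:
move_arm --linear '[[0.0016,-0.0001,0.0035],[0.0017,-0.0002,0.0035],[0.0017,-0.0002,0.0035],[0.0018,-0.0002,0.0035],[0.0018,-0.0002,0.0034],[0.0019,-0.0002,0.0034],[0.002,-0.0002,0.0034],[0.002,-0.0002,0.0033],[0.0021,-0.0002,0.0033],[0.0021,-0.0002,0.0033],[0.0022,-0.0002,0.0032],[0.0022,-0.0002,0.0032]]' --twist '[[0,0,0],[0,0,0],[0,0,0],[0,0,0],[0,0,0],[0,0,0],[0,0,0],[0,0,0],[0,0,0],[0,0,0],[0,0,0],[0,0,0]]'

```text
time: 11.98
eef_pos: [0.4988, 0.0191, 0.2523]
tcp_rot: [0.74, 0.672, -0.006, -0.006]
contact_force: [1.4, -1.4, -13.1]
opening: 0.118
```

```bash
python3 -c "
from ang import *
ang(st())"
```

```text
t 11.98 p [0.4988 0.0191 0.2523] yaw_y -5.53 z [-1.690e-02  9.000e-04 -9.999e-01] F [  1.4  -1.4 -13.1] T [-0.08 -0.26  0.09] op 0.118 q [-0.16 -0.11  1.98 -0.    1.29 -0.07]
grasp angle 18.81 rad 0.2243
```

Request:
move_arm --linear '[[0.0025,-0.0002,0.003],[0.0025,-0.0002,0.003],[0.0025,-0.0002,0.0029],[0.0026,-0.0002,0.0029],[0.0027,-0.0002,0.0028],[0.0027,-0.0003,0.0028],[0.0027,-0.0003,0.0028],[0.0028,-0.0003,0.0027],[0.0028,-0.0003,0.0027],[0.0029,-0.0003,0.0026]]' --twist '[[0,0,0],[0,0,0],[0,0,0],[0,0,0],[0,0,0],[0,0,0],[0,0,0],[0,0,0],[0,0,0],[0,0,0]]'

```text
time: 12.82
eef_pos: [0.5242, 0.0167, 0.2818]
tcp_rot: [0.74, 0.672, -0.011, -0.011]
contact_force: [-2.4, -0.3, -9.1]
opening: 0.118
```

```bash
python3 -c "
from ang import *
ang(st());c=cam('side');crop(c,270,130,480,300,3.5,'l_s.png')"
```

```text
t 12.82 p [0.5242 0.0167 0.2818] yaw_y -5.50 z [-0.0313  0.0017 -0.9995] F [-2.4 -0.3 -9.1] T [-0.06  0.57  0.01] op 0.118 q [-0.16 -0.06  1.88 -0.    1.36 -0.06]
grasp angle 28.81 rad 0.2255
```

View pics/l_s.png

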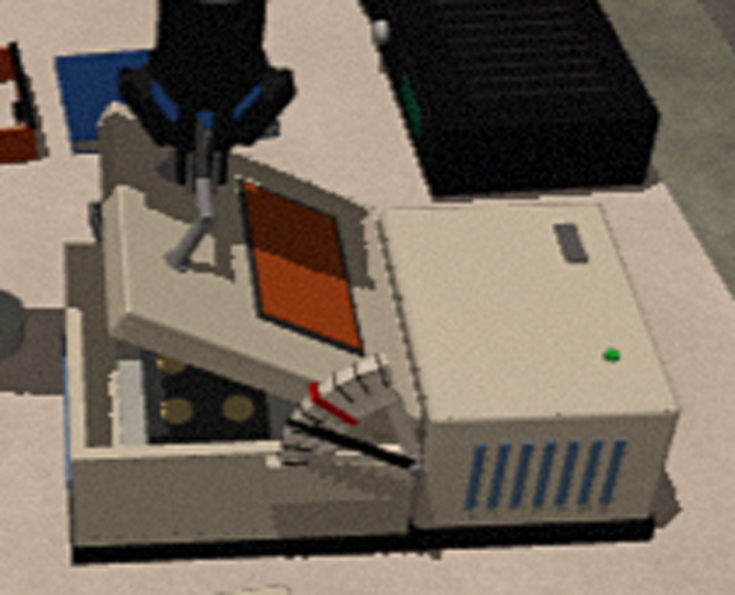

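```bash
cat > pl.py <<'E'
from ang import *
def plane(uvpoly,n='side'):
    c=cam(n); w=cloud(c); m=np.zeros((480,640),np.uint8); cv2.fillPoly(m,[np.array(uvpoly,np.int32)],1)
    P=w[(m>0)&np.isfinite(w[...,2])]; 
    for _ in range(4):
        o=P.mean(0); nrm=np.linalg.svd(P-o,full_matrices=False)[2][2]; d=(P-o)@nrm; P=P[abs(d)<max(2.0*np.std(d),.001)]
    nrm*=np.sign(nrm[2]); print(n,"plane",len(P),np.std(d),"tilt %.2f az %.1f"%(np.degrees(np.arccos(nrm[2])),np.degrees(np.arctan2(nrm[1],nrm[0]))),'o',o)
E
python3 -c "
from pl import *
f=lambda L:[(270+x/3.5,130+y/3.5) for x,y in L]
plane(f([(250,190),(335,225),(350,340),(265,300)]))
c=cam('top');cv2.imwrite('pics/m_t.png',cv2.resize(c['img'][80:320,220:420],None,fx=2.5,fy=2.5))
"
```

```text
side plane 677 0.001043130563679996 tilt 28.24 az -5.4 o [0.60383164 0.00826305 0.1988576 ]
```

View pics/m_t.png

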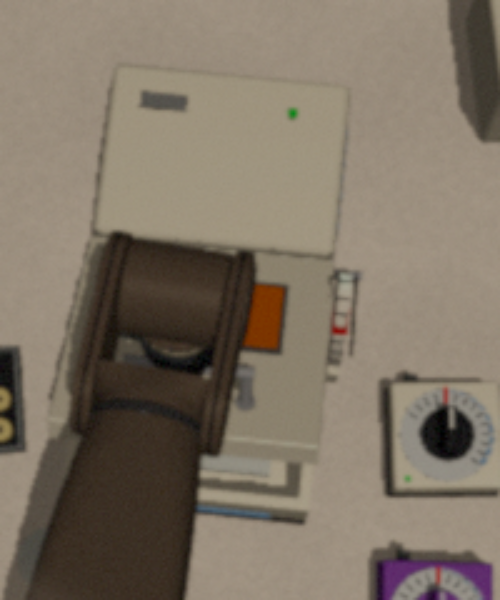

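Request:
move_arm --linear '[[0.0031,-0.0003,0.0024],[0.0031,-0.0003,0.0024],[0.0032,-0.0003,0.0023],[0.0032,-0.0003,0.0023],[0.0033,-0.0003,0.0022],[0.0033,-0.0003,0.0022],[0.0033,-0.0003,0.0021],[0.0025,-0.0002,0.0017],[0.0015,-0.0001,0.001],[0,0,0],[0,0,0]]' --twist '[[0,0,0],[0,0,0],[0,0,0],[0,0,0],[0,0,0],[0,0,0],[0,0,0],[0,0,0],[0,0,0],[0,0,0],[0,0,0]]'

```text
time: 13.88
eef_pos: [0.5499, 0.0143, 0.3034]
tcp_rot: [0.74, 0.672, -0.015, -0.015]
contact_force: [-5.1, -1.1, -6.9]
opening: 0.123
```

```bash
python3 -c "
from pl import *
ang(st());c=cam('side');crop(c,270,130,480,300,3.5,'n_s.png')"
```

```text
t 13.88 p [0.5499 0.0143 0.3034] yaw_y -5.49 z [-0.043   0.0018 -0.9991] F [-5.1 -1.1 -6.9] T [-0.05  1.02 -0.03] op 0.123 q [-0.16 -0.01  1.79 -0.    1.4  -0.06]
grasp angle 37.36 rad 0.2265
```

View pics/n_s.png

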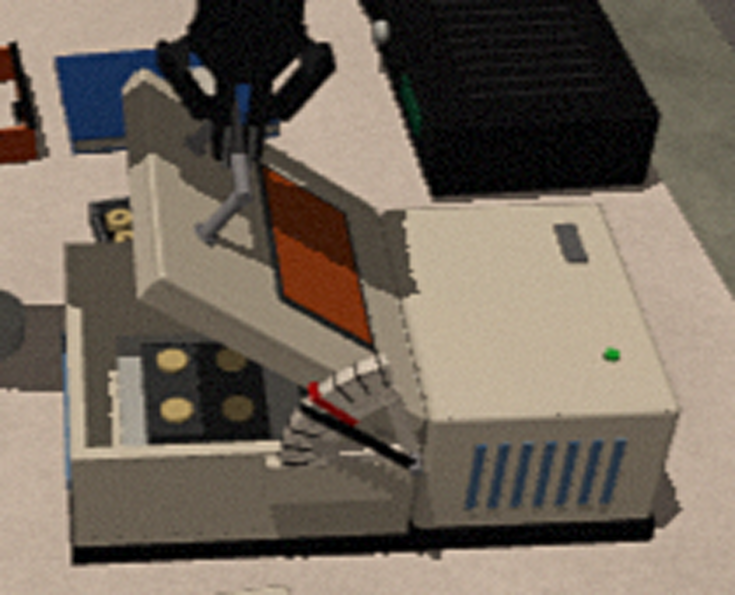

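```bash
python3 -c "
from pl import *
f=lambda L:[(270+x/3.5,130+y/3.5) for x,y in L]
plane(f([(272,180),(345,215),(365,330),(290,295)]))
plane(f([(160,180),(195,210),(190,240),(290,310),(350,345),(360,370),(170,285)]))
c=cam('wrist');cv2.imwrite('pics/o_w.png',c['img'])
c=cam('side');w=cloud(c);u,v=int(270+205/3.5),int(130+228/3.5)
crop(c,300,140,370,210,10,'o_s.png')
"
```

```text
side plane 649 0.0010044913043825575 tilt 36.60 az -5.3 o [0.61667301 0.00485524 0.20720797]
side plane 639 0.0008758205485018636 tilt 36.43 az -5.1 o [ 0.53609191 -0.07909423  0.25523614]
```

View pics/o_w.png

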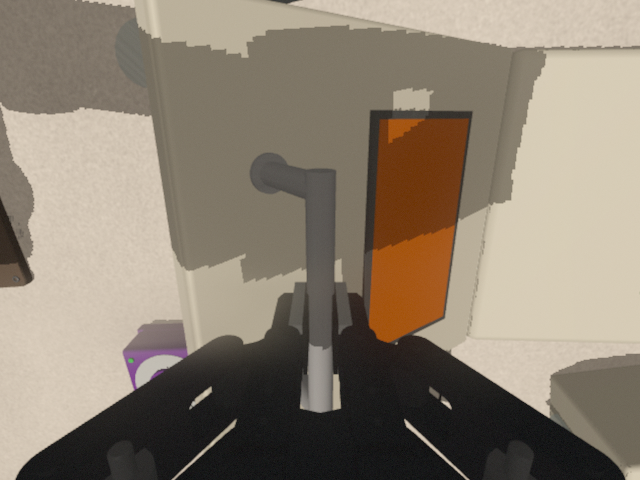

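View pics/o_s.png

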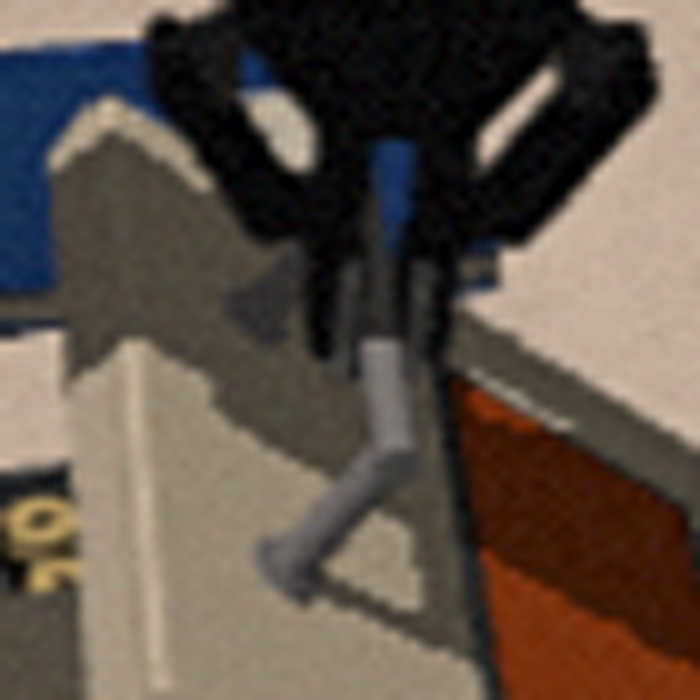

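Request:
move_arm --linear '[[0.0018,-0.0002,0.0012],[0.0026,-0.0002,0.0017],[0.0026,-0.0002,0.0017],[0.0022,-0.0002,0.0014],[0.0015,-0.0002,0.001],[0.0008,0,0.0005],[0,0,0],[0,0,0]]' --twist '[[0,0,0],[0,0,0],[0,0,0],[0,0,0],[0,0,0],[0,0,0],[0,0,0],[0,0,0]]' --force 70

```text
time: 14.8
eef_pos: [0.5561, 0.0137, 0.3077]
tcp_rot: [0.74, 0.672, -0.022, -0.022]
contact_force: [-6.2, -0.5, -7.6]
opening: 0.11
```

```bash
python3 -c "
from pl import *
ang(st());f=lambda L:[(270+x/3.5,130+y/3.5) for x,y in L]
plane(f([(280,180),(350,210),(368,325),(295,290)]))
plane(f([(160,180),(195,210),(200,240),(290,300),(350,335),(360,365),(175,280)]))
c=cam('side');crop(c,270,130,480,300,3.5,'p_s.png');ang(st())"
```

```text
t 14.80 p [0.5561 0.0137 0.3077] yaw_y -5.48 z [-0.0618  0.0031 -0.9981] F [-6.2 -0.5 -7.6] T [-0.07  1.13 -0.01] op 0.110 q [-0.15  0.01  1.76 -0.01  1.43 -0.06]
grasp angle 39.33 rad 0.2266
side plane 570 0.0009019722694729468 tilt 38.74 az -5.4 o [0.62258325 0.01048814 0.20720787]
side plane 672 0.0009840303455921772 tilt 38.28 az -4.8 o [ 0.54063935 -0.08219055  0.25953453]
t 14.95 p [0.5561 0.0137 0.3077] yaw_y -5.47 z [-0.0618  0.003  -0.9981] F [-5.8 -1.8 -8.3] T [-0.06  1.23  0.  ] op 0.105 q [-0.15  0.01  1.76 -0.01  1.43 -0.06]
grasp angle 39.32 rad 0.2266
```

View pics/p_s.png

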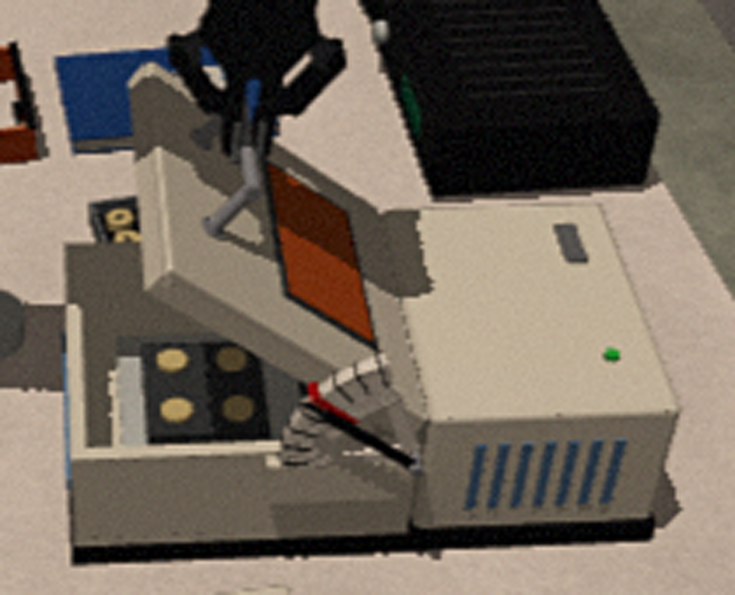

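Request:
move_arm --linear '[[0.0015,-0.0001,0.001],[0.0018,-0.0002,0.0012],[0.0014,-0.0001,0.0009],[0.0008,-0.0001,0.0005],[0,0,0],[0,0,0]]' --twist '[[0,0,0],[0,0,0],[0,0,0],[0,0,0],[0,0,0],[0,0,0]]'

```text
time: 15.45
eef_pos: [0.5579, 0.0135, 0.3089]
tcp_rot: [0.74, 0.672, -0.026, -0.027]
contact_force: [-5.3, -0.6, -6.3]
opening: 0.11
```

```bash
cat > m.py <<'E'
from pl import *
ang(st());f=lambda L:[(270+x/3.5,130+y/3.5) for x,y in L]
for _ in range(2):
    plane(f([(280,180),(350,210),(368,325),(295,290)]))
    plane(f([(165,180),(195,210),(205,240),(290,295),(350,330),(360,360),(180,280)]))
c=cam('side');crop(c,340,220,400,270,12,'q_s.png');ang(st())
E
python3 m.py
```

```text
t 15.45 p [0.5579 0.0135 0.3089] yaw_y -5.47 z [-0.0751  0.0041 -0.9972] F [-5.3 -0.6 -6.3] T [-0.06  1.13  0.02] op 0.110 q [-0.15  0.02  1.75 -0.01  1.45 -0.06]
grasp angle 39.91 rad 0.2266
side plane 571 0.0009113827839931371 tilt 39.34 az -5.3 o [0.62229137 0.00892159 0.20855366]
side plane 599 0.0009102412875683993 tilt 38.80 az -6.0 o [ 0.54088925 -0.08232005  0.26172365]
side plane 562 0.0008980234931643735 tilt 39.19 az -5.2 o [0.62195254 0.00810049 0.20870287]
side plane 615 0.0009098767254624972 tilt 38.72 az -6.0 o [ 0.5414445  -0.08254069  0.26128894]
t 15.70 p [0.5579 0.0135 0.3088] yaw_y -5.47 z [-0.0751  0.0041 -0.9972] F [-5.4 -0.2 -7.4] T [-0.02  1.14 -0.01] op 0.109 q [-0.15  0.02  1.75 -0.01  1.45 -0.06]
grasp angle 39.89 rad 0.2266
```

View pics/q_s.png

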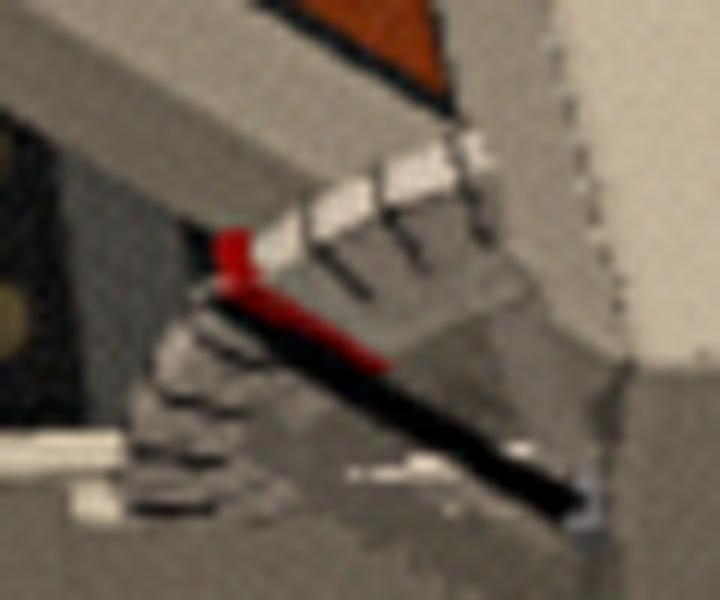

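```bash
cat > ptr.py <<'E'
from pl import *
from scipy.optimize import least_squares
def ptr():
    c=cam('side'); w=cloud(c); im=c['img'].astype(int)
    yaw=np.radians(-5.43); X=np.array([np.cos(yaw),np.sin(yaw),0]); Y=np.array([-np.sin(yaw),np.cos(yaw),0])
    H=np.array([.4665,.0227,0])+.210*X+[0,0,.125]
    v,u=np.mgrid[0:480,0:640]
    L=w-H; x=L@X; y=L@Y; z=L[...,2]; r=np.hypot(x,z); th=np.degrees(np.arctan2(z,-x))
    dark=(im.max(-1)<60)&(r>.02)&(r<.11)&(y<-.135)&(y>-.165)&(th>25)&(th<55)
    red=(im[...,2]-im[...,1]>50)&(im[...,2]-im[...,0]>50)&(r>.06)&(r<.11)&(y<-.12)&(y>-.16)
    for n,m in(('ptr',dark),('red',red)):
        if m.sum()<5: print(n,m.sum());continue
        A=np.c_[u[m],v[m]].astype(np.float32); ln=cv2.fitLine(A,cv2.DIST_HUBER,0,.01,.01).ravel()
        print(n,m.sum(),'y %.4f'%np.median(y[m]),'dir px %.2f'%np.degrees(np.arctan(ln[1]/ln[0])),'th med %.2f'%np.median(th[m]))
        y0=np.median(y[m])
        for t in (36,38,39,40,41,42):
            a,b=[proj(c,H+Y*y0+k*(-np.cos(np.radians(t))*X+[0,0,np.sin(np.radians(t))])) for k in(.06,.1)]
            nrm=np.array([-(b-a)[1],(b-a)[0]])/np.linalg.norm(b-a)
            print('   ',t,'dir %.2f'%np.degrees(np.arctan((b-a)[1]/(b-a)[0])),'off px %.2f'%((np.array([ln[2],ln[3]])-a)@nrm))
ptr()
E
python3 ptr.py
```

```text
ptr 103 y -0.1564 dir px 29.84 th med 40.92
    36 dir 27.17 off px 1.83
    38 dir 29.19 off px 1.11
    39 dir 30.22 off px 0.74
    40 dir 31.26 off px 0.37
    41 dir 32.32 off px -0.01
    42 dir 33.39 off px -0.40
red 39 y -0.1466 dir px 37.07 th med 41.79
    36 dir 27.30 off px 3.19
    38 dir 29.32 off px 2.15
    39 dir 30.35 off px 1.61
    40 dir 31.40 off px 1.07
    41 dir 32.45 off px 0.52
    42 dir 33.53 off px -0.03
```

Request:
move_arm --linear '[[0.0018,-0.0002,0.0012],[0.0019,-0.0002,0.0012],[0.0019,-0.0002,0.0012],[0,0,0],[0,0,0]]' --twist '[[0,0,0],[0,0,0],[0,0,0],[0,0,0],[0,0,0]]'

```text
time: 16.17
eef_pos: [0.5604, 0.0133, 0.3105]
tcp_rot: [0.739, 0.672, -0.03, -0.031]
contact_force: [-5.7, -0.1, -8.0]
opening: 0.112
```

```bash
python3 m.py; python3 ptr.py|grep px|grep y
```

```text
t 16.17 p [0.5604 0.0133 0.3105] yaw_y -5.47 z [-0.0864  0.0053 -0.9962] F [-5.7 -0.1 -8. ] T [-0.11  1.15  0.03] op 0.112 q [-0.15  0.03  1.73 -0.01  1.46 -0.06]
grasp angle 40.67 rad 0.2266
side plane 582 0.0009104683301170258 tilt 39.81 az -5.2 o [0.62186244 0.00606058 0.21030491]
side plane 595 0.0009697316623175458 tilt 39.52 az -5.4 o [ 0.54322798 -0.08478995  0.26261569]
side plane 581 0.0008794548998274223 tilt 39.91 az -5.3 o [0.62181206 0.00622832 0.21033603]
side plane 606 0.0010281044736399406 tilt 39.58 az -5.6 o [ 0.54242833 -0.08528391  0.26324563]
t 16.42 p [0.5603 0.0133 0.3105] yaw_y -5.47 z [-0.0863  0.0053 -0.9963] F [-5.2 -1.2 -7.7] T [-0.08  1.22  0.1 ] op 0.111 q [-0.15  0.03  1.73 -0.01  1.46 -0.06]
grasp angle 40.66 rad 0.2266
ptr 99 y -0.1562 dir px 31.01 th med 41.84
red 34 y -0.1469 dir px 34.67 th med 42.23
```

Request:
move_arm --linear '[[0.0016,-0.0002,0.0011],[0,0,0],[0,0,0],[0,0,0],[0,0,0],[0,0,0]]' --twist '[[0,0,0],[0,0,0],[0,0,0],[0,0,0],[0,0,0],[0,0,0]]'

```text
time: 16.97
eef_pos: [0.5598, 0.0133, 0.3101]
tcp_rot: [0.739, 0.672, -0.033, -0.034]
contact_force: [-5.1, 0.1, -6.7]
opening: 0.111
```

```bash
python3 m.py; python3 ptr.py|grep px|grep y; python3 -c "
from h import *
c=cam('side');crop(c,230,130,470,350,3,'r_s.png');c=cam('top');cv2.imwrite('pics/r_t.png',c['img']);crop(c,370,230,430,280,10,'r_k.png');st()"
```

```text
t 16.97 p [0.5598 0.0133 0.3101] yaw_y -5.47 z [-0.0932  0.006  -0.9956] F [-5.1  0.1 -6.7] T [-0.11  0.99  0.01] op 0.111 q [-0.15  0.04  1.73 -0.01  1.47 -0.06]
grasp angle 40.52 rad 0.2266
side plane 554 0.0008353939620850013 tilt 39.79 az -5.4 o [0.62167516 0.00552184 0.20995355]
side plane 601 0.0009865778911290948 tilt 39.27 az -5.4 o [ 0.54328458 -0.08418328  0.26196348]
side plane 575 0.0008751876231965725 tilt 40.03 az -5.4 o [0.62138775 0.00650951 0.21030832]
side plane 616 0.0009816539071353183 tilt 39.40 az -5.7 o [ 0.54280583 -0.08478159  0.26223751]
t 17.22 p [0.5598 0.0133 0.3101] yaw_y -5.48 z [-0.0934  0.006  -0.9956] F [-5.6 -0.9 -8.2] T [-0.06  0.97  0.06] op 0.109 q [-0.15  0.04  1.73 -0.01  1.47 -0.06]
grasp angle 40.50 rad 0.2265
ptr 100 y -0.1565 dir px 30.92 th med 41.48
red 35 y -0.1461 dir px 36.30 th med 41.69
t 17.37 p [0.5598 0.0133 0.3101] yaw_y -5.47 z [-0.0933  0.006  -0.9956] F [-5.8 -0.3 -7.6] T [-0.09  1.02  0.03] op 0.111 q [-0.15  0.04  1.73 -0.01  1.47 -0.06]
```

View pics/r_s.png

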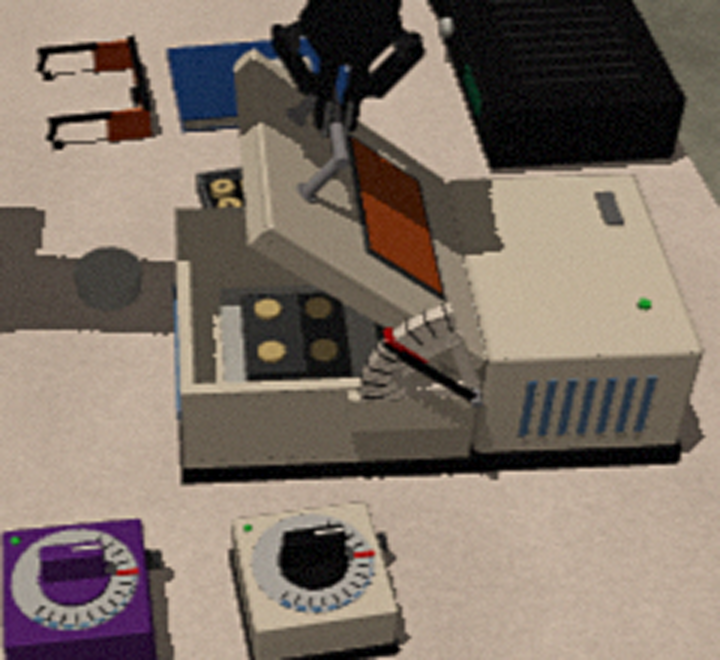

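View pics/r_t.png

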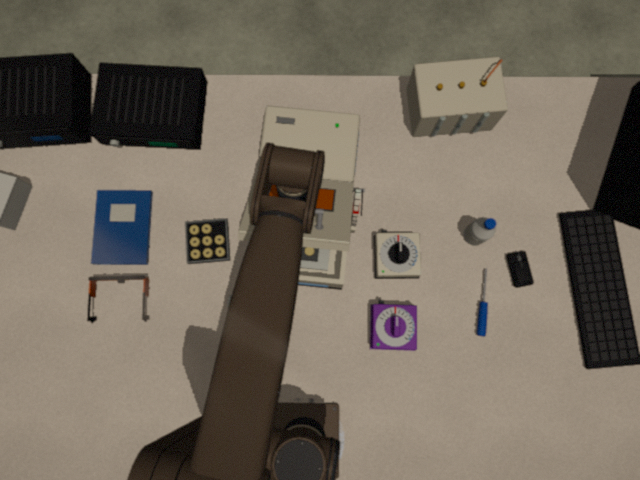

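View pics/r_k.png

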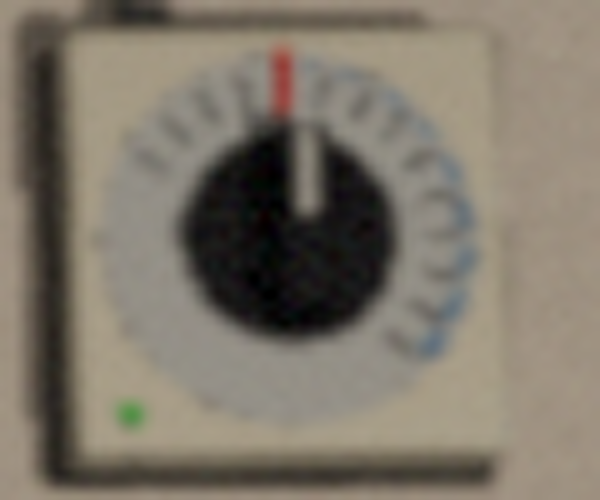

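Request:
move_arm --linear '[[0.0017,-0.0002,0.0011],[0.0017,-0.0002,0.0011],[0,0,0],[0,0,0]]' --twist '[[0,0,0],[0,0,0],[0,0,0],[0,0,0]]'

```text
time: 17.7
eef_pos: [0.5615, 0.0132, 0.3112]
tcp_rot: [0.739, 0.672, -0.034, -0.036]
contact_force: [-6.7, -0.1, -7.0]
opening: 0.111
```

```bash
python3 m.py; for i in 1 2 3; do python3 ptr.py|grep px|grep y; done; python3 m.py | tail -1
```

```text
t 17.70 p [0.5615 0.0132 0.3112] yaw_y -5.47 z [-0.099   0.0067 -0.9951] F [-6.7 -0.1 -7. ] T [-0.13  0.98  0.06] op 0.111 q [-0.15  0.04  1.72 -0.01  1.47 -0.06]
grasp angle 41.04 rad 0.2266
side plane 572 0.0008779690157000069 tilt 40.23 az -5.3 o [0.62132457 0.00497975 0.21145336]
side plane 603 0.0010610775212660309 tilt 39.86 az -5.9 o [ 0.54363483 -0.08721419  0.26376293]
side plane 586 0.0009331372105043087 tilt 40.40 az -5.4 o [0.62152741 0.0051632  0.21129813]
side plane 594 0.0010443976430064815 tilt 39.81 az -5.0 o [ 0.54362644 -0.08657826  0.2635852 ]
t 17.95 p [0.5615 0.0132 0.3112] yaw_y -5.47 z [-0.0989  0.0066 -0.9951] F [-5.9 -1.  -7.8] T [-0.08  1.06  0.04] op 0.111 q [-0.15  0.04  1.72 -0.01  1.47 -0.06]
grasp angle 41.04 rad 0.2266
ptr 99 y -0.1562 dir px 31.19 th med 41.87
red 29 y -0.1465 dir px 38.01 th med 41.93
ptr 97 y -0.1560 dir px 30.78 th med 41.78
red 31 y -0.1469 dir px 36.16 th med 42.18
ptr 99 y -0.1559 dir px 30.91 th med 41.65
red 31 y -0.1464 dir px 36.16 th med 42.18
grasp angle 41.04 rad 0.2266
```

View pics/q_s.png

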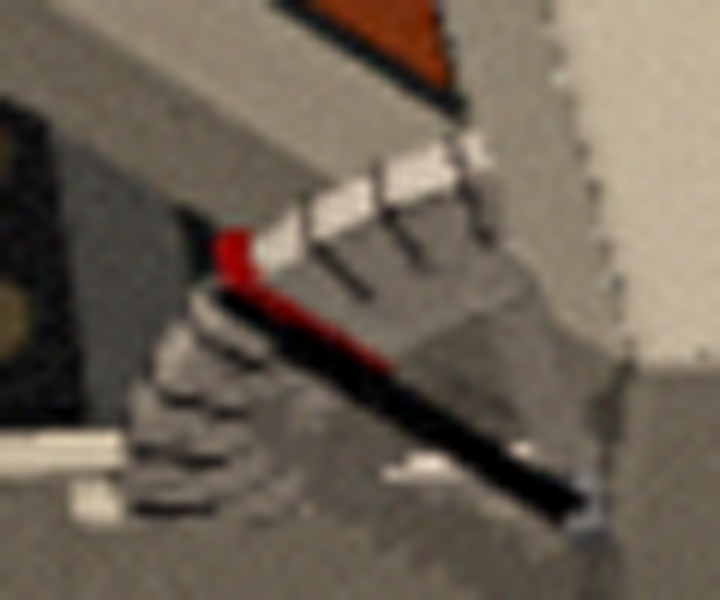

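The plane fits give 39.8–40.4° and the pointer lies along the red mark. The pose holds steady, so I'm handing in.

```bash
python3 -c "
from h import *
print(sign_off()); st()"
```

```text
the job is handed in; nothing more can be done
None
the job is handed in; nothing more can be done
```

The interlock check is set up and handed in at about 18.6 s, with the arm still gripping the handle and holding the cover at the 40° mark.

- **Knob:** With the cover still shut, I turned the cream control box's knob about 40° counter-clockwise. In the wrist view before release, the white line was within about 0.3° of the red mark. It still looked on the mark after release, and again in a top view shortly before hand-in. I left the purple look-alike alone.
- **Cover:** I lifted it smoothly by the bow handle and came up to the mark from below, with small nudges at the end and no sign of overshoot. The arm's pose did not change over the last camera readings, and the force on the tool was about 9–10 N.
- **Angle checks:** These disagreed slightly. Plane fits to the cover gave 39.8–40.4°. The pointer read about 0.1–0.5° below the red mark. The arm's own pose gave 41.0°, about 1° high, probably because the rod slid 4–5 mm toward the fingertips during the lift, so I went by the camera readings.
- **Rest of the bench:** In that last top view everything else stood where it started, as far as I could see. I did not measure it.

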